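# Tip the cover disc out of the pouring tray and close its jar

## Task

A white cover disc with a green face lies under the clear hood of the tilting tray. Press gently on a blue thumb pad, down to the tray's stop, so that the disc slides by itself into the open corner of the spout; only then take it with the gripper, and set it, without dropping it, flat and centred on the mouth of the open jar with the matching green band. Leave the orange-banded jar, the white bottle and the dropper bottle where they stand.

Things in the scene. Friction and masses are not known exactly. Their poses are not given: they have to be found in the camera images.
- stand: Grey fixed stand of the tilting tray: base 150 x 176 x 10 mm, two cheeks 101 mm high, outer faces 88 mm either side of the middle. Origin: on the bench under the middle of the tray's axle. x points level from the spout (-x) to the hood (+x), y along the axle, z up. The axle lies 95 mm above the origin.
- tray (a joint): Tilt of the aluminium tray about the axle, rad: 0 level (start and stop), grows as the spout end goes down, rubber stop at 0.42 (gives 2 to 4 mm at the pad for 10 N). Stiff friction hinge (5 to 6 N on a thumb pad): it stays where it is left. The top of the tray's floor passes through the axle. The rear part is 130 mm wide inside and ends 100 mm behind the axle; side walls 14 mm high.
- v_tip (a point): Missing tip of the tray's 90 degree V-shaped spout, level with the floor, 105 mm before the axle. The V's walls run 45 degrees either side of the middle line, 14 mm high, 4 mm thick. Walls and floor are cut away for the first 27 mm along each wall: a disc resting on both walls sticks out through the gap, where a finger can reach its outer edge with nothing beside or beneath it.
- hood_edge (a point): Middle of the front edge, on top, of the clear flat hood over the rear of the tray: 17 mm behind the axle, 37 mm above the floor (underside 34 mm). It covers all from there to the rear end; before it the tray is open above.
- corner (a point): Point on the tray's floor where the centre of the disc's underside comes to lie when the disc rests against both walls of the V: 60 mm before the axle on the tray's middle line. Turns with the tray: x towards the hood along the floor, y along the axle, z square to the floor.
- pad_left (a point): Centre of the top of the blue thumb pad at the left (+y of stand) of the spout: 36 mm (along the tray) x 32 mm; 87 mm before the axle, 53 mm from the middle line, 14 mm above the floor. Moves with the tray, some 35 mm down over the full tilt. Only the bench lies below it.
- pad_right (a point): The same pad at the right (-y) side.
- cover: Flat white glazed cover disc with a green face on top, 64 mm across, 6 mm thick, about 45 g, loose and slippery on the tray's floor (it starts to slide between some 7 and 11 degrees, and needs up to about 17 degrees along a wall of the V). Origin: centre of its underside; z is square to it.
- jar_green: Open glass jar with a green band (band 66 to 92 mm up), 110 mm tall, foot 68 mm across, body and mouth 52 mm across outside, 42 mm inside, 0.45 kg, loose. Origin: centre of its underside.
- jar_green_mouth (a point): Centre of the green jar's mouth, at the height of its rim (110 mm above its underside).
- jar_orange: The same jar with an orange band; a bystander. Origin: centre of its underside. It may stand on either side.
- reagent: White round bottle with a blue cap, 64 mm across, 105 mm tall; a bystander. Origin: centre of its underside.
- dropper: Amber dropper bottle with a red rubber bulb, 48 mm across, 105 mm tall; a bystander. Origin: centre of its underside.
Things that resemble listed ones, but are neither listed nor needed, are in the scene too. What is shaped like the jar_green but pink or yellow is not meant.

How it is judged:
By the outcome, as a careful person would: the job done as asked, in the order asked, and still so for the second after the job is handed in, with the robot touching nothing.
It also fails if it takes over 51 s, if anything falls off the work surface, if the arm or the gripper's body presses on something with over 40 N, if the wrist force passes 120 N, or if a joint passes its speed limit or range.

## Robot

A 6-joint arm with a two-finger parallel gripper is mounted at the origin on the work surface. World frame = base frame: x ahead of the robot, y to its left, z up, the work surface at z = 0. Lengths are in m, angles in rad, forces in N, time in s.
With the tool pointing down it reaches from about 0.25 to 0.725 m from the base axis. Payload 4 kg.
Tool frame: the origin (TCP) lies between the finger pads; the fingertips stand 17 mm ahead of it and the grasp point (between the pads) lies 2 mm behind it; z points along the fingers, x is the direction in which the jaws open and shut, and the axes are right-handed (so a half turn about z gives the same grasp; the last joint's range is limited). The gripper opens to 85 mm and grips with 20 to 120 N. Pads are 22 mm wide; open, the fingers measure 114 mm over their backs; the gripper's body (76 mm by 85 mm) begins 54 mm behind the grasp point. The pads swing forward as they close: fully open they stand 13 mm farther back than shut.
Start: joints at [-1.338, 0.241, 0.005, 1.335, 0, 1.571], TCP at [0.115, -0.487, 0.212] pointing down, gripper open.
Joint ranges: [-2.72, 2.72], [-1.05, 1.87], [-1.09, 1.28], [-1.99, 2.15], [-1.42, 1.44], [-3.14, 3.14]. Speed limits (rad/s): [2.79, 2.79, 3.14, 3.14, 3.14, 3.14].

## Interface

Orientations are given as a unit quaternion [x, y, z, w].
In Python, from workcell import telemetry, cams, workorder gives the robot as it stands. The module is installed in compiled form; this text tells all that it offers.
- The arm moves only by the tool apply_moves, never from a script. Its argument "moves" is a list that holds one entry, the list of rows, each a list of 4 numbers: the shift along the tool's x, y, z in mm, then the turn about the tool's z in degrees. A call has exactly 10 rows; each row shifts and turns the pose as measured when the row begins, along the tool's axes as they then stand; what a row does not reach is not made up. A row lasts 1/10 s, in which the tool goes at most 50 mm and 8.59 degrees, less where a joint would pass 70% of its speed; a pose out of reach is approached as far as the arm can. A call with a gripper value outside its range is refused whole. "hand" is the gripper's target within -1 to 1 (fully open at 1, half-way at 0, shut at -1), set as the call begins (left out, the last holds). The fingers move at their own pace and stop on an object; the grip force is fixed at half the most. Time passes only in rows, so rows that do not move let the fingers close, or fill a call up. It gives the time, the measured TCP pose, the force and the opening at its end, in the units of the state.
- telemetry.get_obs(): the state, without advancing time (a new reading comes with each control period).
- cams.camera(name): name is "side" or "top" or "wrist"; returns a dict with "color" (480x640x3 uint8, red, green, blue), "fovy" (degrees; the focal length in pixels is half the picture's height over the tangent of half this angle, whatever the lens; pixels are square), "cx", "cy" (the principal point, pixels), "camera_from_world" (4x4, takes a point from world to camera coordinates). Camera axes: x right, y down, z forward; pixel columns grow to the right and rows downward; lengths in m; the calibration is good to about 2 mm. A picture is of the moment at which its call begins. There is no depth.
- workorder.job_done(): hands the job in, once; it reports no verdict.
The state is a dict: "clock": time; "joint_pos": joint angles; "joint_vel": joint speeds; "tau": joint torques, N m; "eef_pos": TCP position; "tool_rot": TCP orientation; "ft_force": force on the tool from outside, world axes, zero at the start; "ft_torque": the same for the moment, N m; "grip_width": finger opening in m.
Only numpy, scipy, OpenCV 4.12 (cv2) and the standard library are available. Lean on these libraries where they do the work, as an engineer would, in place of code of your own. Each camera call takes 0.05 s, during which the arm holds its last target. There are 200 camera calls.

## Working session

There is one attempt and no reset: what is moved stays moved. The work goes in short steps, Python scripts to look and compute and a tool call to move; the robot and the scene stay as the last step left them, time stands still between calls to the robot, and variables do not carry over. Pictures are saved under pics/ and viewed, about 8 in all and at most 12, crops included, and the job is handed in when it is done.

Besides the shell and the picture viewer there is one more tool, called after "Call:" as name(argument=value, ...) on one line, values as JSON. apply_moves: Moves the arm, as the interface text tells. Its arguments: {"type":"object","properties":{"moves":{"type":"array"},"hand":{"type":"number"}},"required":["moves"]}

```bash
mkdir -p pics
cat > h.py <<'E'
import numpy as np, cv2
from workcell import telemetry, cams, workorder
def cam(n,save=None):
    c=cams.camera(n); c['f']=240/np.tan(np.radians(c['fovy'])/2)
    if save: cv2.imwrite('pics/'+save,c['color'][:,:,::-1])
    return c
def ray(c,u,v):
    T=np.array(c['camera_from_world']);R=T[:3,:3];o=-R.T@T[:3,3]
    d=R.T@np.array([(u-c['cx'])/c['f'],(v-c['cy'])/c['f'],1]);return o,d/np.linalg.norm(d)
def onz(c,u,v,z):
    o,d=ray(c,u,v);return o+d*(z-o[2])/d[2]
def tri(c1,p1,c2,p2):
    o1,d1=ray(c1,*p1);o2,d2=ray(c2,*p2)
    s=np.linalg.lstsq(np.c_[d1,-d2],o2-o1,rcond=None)[0]
    a=o1+d1*s[0];b=o2+d2*s[1];return (a+b)/2,np.linalg.norm(a-b)
def proj(c,P):
    T=np.array(c['camera_from_world']);q=T[:3,:3]@np.asarray(P)+T[:3,3]
    return np.array([c['cx']+c['f']*q[0]/q[2],c['cy']+c['f']*q[1]/q[2]])
E
python3 - <<'E'
from h import *
import pickle
np.set_printoptions(precision=4,suppress=True)
cs={}
for n in('top','side','wrist'):
    c=cam(n,n+'0.png');cs[n]=c;print(n,c['f'],c['cx'],c['cy'],ray(c,320,240))
pickle.dump(cs,open('c0.pkl','wb'))
print(telemetry.get_obs())
E
```

```text
top 510.4868042186689 316.42414515260765 248.75799164736824 (array([0.3913, 0.0609, 1.0962]), array([ 0.2144, -0.0169, -0.9766]))
side 569.3998865781513 331.73871842283563 236.55813948059716 (array([-0.0178,  0.6708,  0.6894]), array([ 0.6003, -0.5787, -0.552 ]))
wrist 420.1973227976567 319.9835111856078 240.92761919903253 (array([ 0.1951, -0.4679,  0.3742]), array([-0.3062, -0.0721, -0.9492]))
{'clock': 0.15, 'joint_pos': array([-1.338 ,  0.2413,  0.004 ,  1.3352,  0.    ,  1.5708]), 'joint_vel': array([ 0.0004, -0.0026,  0.0035, -0.0013, -0.0011, -0.0015]), 'tau': array([  0.0003, -37.2636,  25.2638,   0.0124,   0.0001,  -0.    ]), 'eef_pos': array([ 0.1152, -0.486 ,  0.2115]), 'tool_rot': array([ 0.7844, -0.6202, -0.0006, -0.0005]), 'ft_force': array([-0.437 ,  0.2259, -0.014 ]), 'ft_torque': array([0.0435, 0.0024, 0.0005]), 'grip_width': 0.08540709714225872}
```

View pics/top0.png

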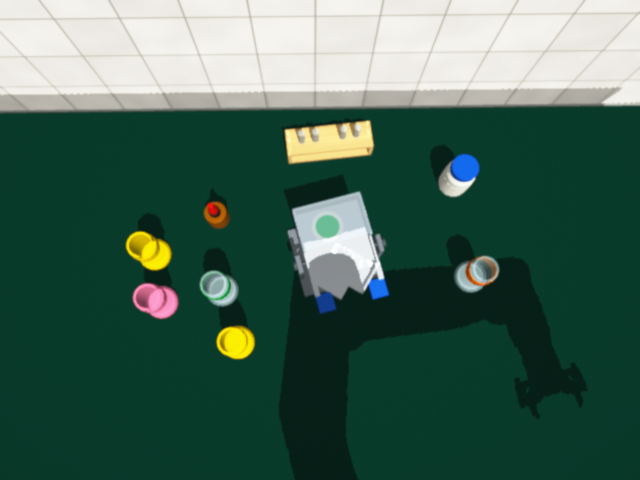

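View pics/side0.png

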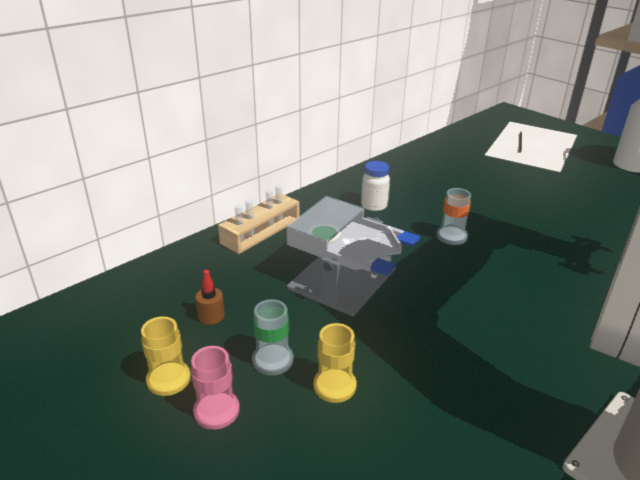

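The top view shows the tray at about (335,250) with its spout towards the robot. The blue pads are at (326,302) and (378,289), and the disc's green face is at (328,227). The jar candidates are the green-banded one (215,287), yellow (150,250) and (236,342), pink (155,300), and orange (477,273). Only (215,287) has clear glass with a green band.

Run:
```python
from h import *
import pickle
np.set_printoptions(precision=4,suppress=True)
cs=pickle.load(open('c0.pkl','rb'))
def blobs(n,lo,hi,roi,mina=15):
    im=cs[n]['color'];h=cv2.cvtColor(im,cv2.COLOR_RGB2HSV);m=cv2.inRange(h,lo,hi)
    k=np.zeros_like(m);x0,y0,x1,y1=roi;k[y0:y1,x0:x1]=255;m&=k
    N,l,s,c=cv2.connectedComponentsWithStats(m)
    return [(s[i],c[i]) for i in range(1,N) if s[i,4]>=mina]
P={}
for n,roi in(('top',(300,270,400,320)),('side',(360,220,425,285))):
    P[n]=blobs(n,(105,120,60),(130,255,255),roi)
    print(n,'blue',P[n])
    print(n,'green',blobs(n,(60,70,100),(85,255,255),(190,200,360,350) if n=='top' else (245,215,345,380)))
g={k:sorted([b[1] for b in v],key=lambda c:c[0]) for k,v in P.items()}
for i in range(2):
  for j in range(2):
    print(i,j,*tri(cs['top'],g['top'][i],cs['side'],g['side'][j]))
a=cv2.resize(cs['top']['color'][180:330,190:400],None,fx=2.8,fy=2.8,interpolation=cv2.INTER_CUBIC)
b=cv2.resize(cs['side']['color'][180:400,230:430],None,fx=1.9,fy=1.9,interpolation=cv2.INTER_CUBIC)
w=np.zeros((600,800,3),np.uint8);a=cv2.resize(a,(400,286));b=cv2.resize(b,(400,440))
w[:286,:400]=a;w[:440,400:]=b
w[290:590,:400]=cv2.resize(cs['wrist']['color'],(400,300))
cv2.imwrite('pics/crop1.png',w[:,:,::-1])
```

```text
top blue [(array([368, 278,  22,  22, 352], dtype=int32), array([377.9744, 288.4886])), (array([316, 292,  20,  22, 327], dtype=int32), array([325.3639, 302.4037]))]
top green [(array([316, 215,  23,  23, 403], dtype=int32), array([327.0596, 226.0471])), (array([199, 271,  32,  35, 305], dtype=int32), array([213.2492, 286.259 ]))]
side blue [(array([397, 231,  24,  16, 226], dtype=int32), array([408.6018, 238.0885])), (array([371, 259,  24,  16, 251], dtype=int32), array([382.3506, 266.3904]))]
side green [(array([276, 307,   7,   6,  22], dtype=int32), array([278.6364, 309.6818])), (array([255, 313,  34,  30, 398], dtype=int32), array([274.8266, 332.9146]))]
0 0 [0.4845 0.0352 0.1045] 0.0008566100402070119
0 1 [0.463  0.0275 0.1746] 0.036071320286190596
1 0 [ 0.5368 -0.0656  0.0234] 0.041944939410767226
1 1 [ 0.5098 -0.068   0.1055] 0.0012115576965063297
```

View pics/crop1.png

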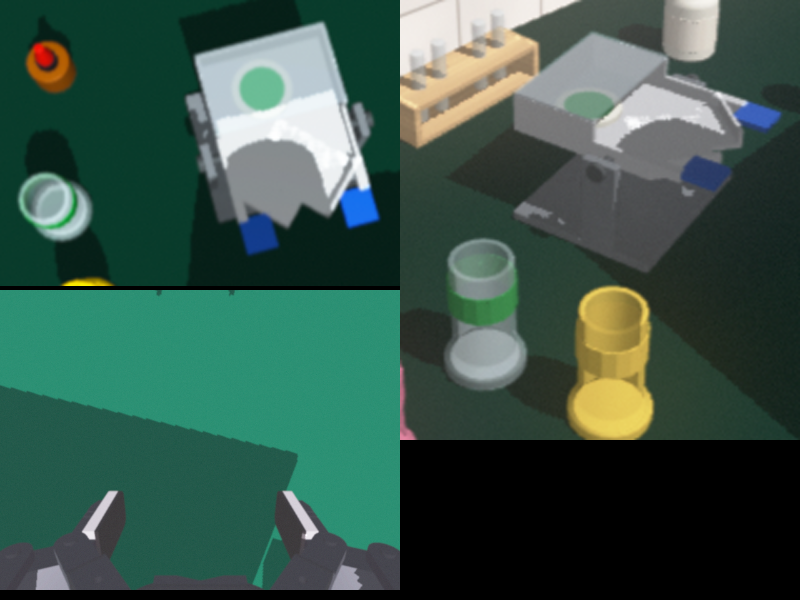

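The crop confirms that the jar at (215,287) is the clear one with the green band. The tray is level, with the disc under the hood. Next I'll work out the stand frame and the jar positions.

```bash
cat >> h.py <<'E'
from scipy.spatial.transform import Rotation as Ro
def delta(target,yaw=None):
    """tool-axis shift in mm to bring TCP to target; yaw=(dx,dy) wanted direction of tool x (mod 180)"""
    o=telemetry.get_obs();R=Ro.from_quat(o['tool_rot']).as_matrix()
    d=R.T@(np.array(target)-o['eef_pos'])*1000;t=None
    if yaw is not None:
        y=R.T@np.array([*yaw,0]);t=np.degrees(np.arctan2(y[1],y[0]));t=(t+90)%180-90
    print('shift',d.round(1),'turn',t,'pos',o['eef_pos'],'F',o['ft_force'].round(1),'w',round(o['grip_width'],4),'clk',round(o['clock'],2),'q',o['joint_pos'].round(2))
E
cat > geo.py <<'E'
from h import *
np.set_printoptions(precision=4,suppress=True)
import pickle
cs=pickle.load(open('c0.pkl','rb'));t=cs['top'];s=cs['side']
L=onz(t,325.4,302.4,.109);Rr=onz(t,378,288.5,.109)
yv=(L-Rr)[:2];w=np.linalg.norm(yv);yv/=w;xv=np.array([yv[1],-yv[0]])
A=(L+Rr)[:2]/2+.087*xv
def st(x,y,z,th=0):
    X=x*np.cos(th)-z*np.sin(th);Z=z*np.cos(th)+x*np.sin(th)
    return np.array([*(A+X*xv+y*yv),.095+Z])
E
python3 - <<'E'
from geo import *
print(L,Rr,w,xv,yv,A,'deg',np.degrees(np.arctan2(xv[1],xv[0])))
print('side check pads',proj(s,L),proj(s,Rr),'hoodcorners top',[proj(t,st(.1,y,.037)) for y in(.065,-.065)],'v front', proj(t,st(-.086,0,0)))
for n,u,v,z in(('disc',327.06,226.05,.101),('greenrim',214,285,.11),('orangerim',484,270.5,.11),('y1',141,245,.11),('y2',236,343,.11),('pink',149,298,.11),('dropper',213,211,.105),('reag',464,167,.105)): print(n,onz(t,u,v,z))
# jar rim ellipse extents: green band in side
im=t['color'];h=cv2.cvtColor(im,cv2.COLOR_RGB2HSV)
c=cv2.cvtColor(im[255:320,190:250],cv2.COLOR_RGB2BGR)
c2=s['color'][290:380,240:305][:,:,::-1]
w=np.hstack([cv2.resize(c,(400,433),interpolation=cv2.INTER_CUBIC),cv2.resize(c2,(400,554),interpolation=cv2.INTER_CUBIC)[:433]])
cv2.imwrite('pics/jar.png',w)
delta([*L[:2],.15],yv)
E
```

```text
[0.4844 0.0355 0.109 ] [ 0.5098 -0.0673  0.109 ] 0.10587227293289267 [0.9707 0.2401] [-0.2401  0.9707] [0.5816 0.005 ] deg 13.893332256924689
side check pads [382.2081 264.3474] [408.183 236.617] hoodcorners top [array([294.9743, 210.3222]), array([358.9121, 194.1619])] v front [351.1122 295.7086]
disc [0.6382 0.029  0.101 ]
greenrim [0.5214 0.251  0.11  ]
orangerim [ 0.542  -0.2763  0.11  ]
y1 [0.6028 0.3965 0.11  ]
y2 [0.4099 0.2067 0.11  ]
pink [0.498  0.3757 0.11  ]
dropper [0.6716 0.2576 0.105 ]
reag [ 0.7578 -0.2543  0.105 ]
shift [-422.2 -479.5   62.2] turn -0.5551488752399791 pos [ 0.1152 -0.486   0.2115] F [-0.4  0.2 -0. ] w 0.0854 clk 0.15 q [-1.34  0.24  0.    1.34  0.    1.57]
```

View pics/jar.png

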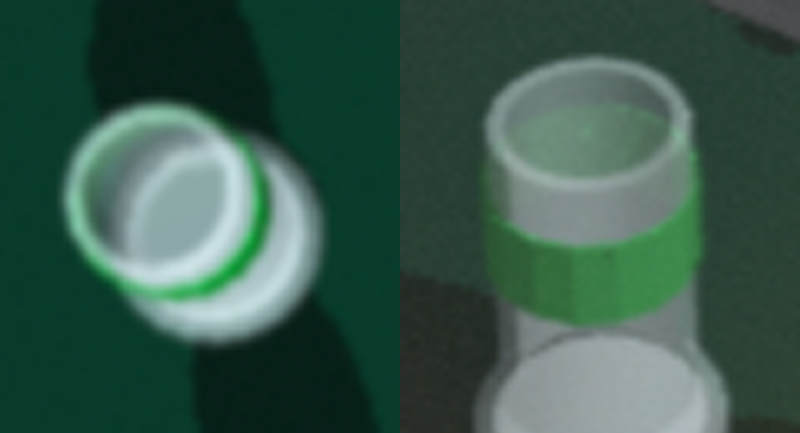

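The crop shows the green jar's rim centred at about (213,284) in the top view and (270.6,310) in the side view. Moving now to the left pad with the gripper shut.

Call:
apply_moves(moves=[[[-30, -34, 0, 0], [-33, -37, 0, 0], [-33, -37, 0, 0], [-33, -37, 0, 0], [-33, -37, 0, 0], [-33, -37, 0, 0], [-33, -37, 0, 0], [-33, -37, 0, 0], [-33, -37, 0, 0], [-33, -37, 0, 0]]], hand=-1)

```text
clock: 1.15
eef_pos: [0.3992, -0.0819, 0.2093]
tool_rot: [0.78, -0.626, -0.0, -0.001]
ft_force: [1.6, -1.0, 0.0]
grip_width: -0.0001
```

Run:
```python
from geo import *
print(tri(t,(213,283.7),s,(270.6,310)))
delta([*L[:2],.132],yv)
```

```text
(array([0.5241, 0.2534, 0.1076]), np.float64(0.0004056088134680194))
shift [ -96.1 -108.5   77.6] turn -1.4292248969966295 pos [ 0.3992 -0.0819  0.2093] F [ 1.6 -1.   0. ] w -0.0001 clk 1.15 q [-0.2   0.06 -0.22  1.29  0.    2.72]
```

Call:
apply_moves(moves=[[[-16, -18, 5, -0.5], [-16, -18, 5, -0.5], [-16, -18, 10, -0.4], [-16, -18, 10, 0], [-16, -18, 10, 0], [-10, -11, 15, 0], [-5, -6, 12, 0], [-2, -3, 6, 0], [0, 0, 0, 0], [0, 0, 0, 0]]])

```text
clock: 2.15
eef_pos: [0.4872, 0.0497, 0.1319]
tool_rot: [0.791, -0.611, -0.001, 0.0]
ft_force: [0.8, -0.3, -0.0]
grip_width: -0.0001
```

Run:
```python
from geo import *
delta([*L[:2],.126],yv)
```

```text
shift [13.   6.3  5.9] turn 0.7172617285791034 pos [0.4872 0.0497 0.1319] F [ 0.8 -0.3 -0. ] w -0.0001 clk 2.15 q [ 0.1   0.27 -0.17  1.13  0.    2.99]
```

Call:
apply_moves(moves=[[[7, 3, 0, 0.4], [4, 2, 0, 0], [2, 1, 1, 0], [0, 0, 2, 0], [0, 0, 3, 0], [0, 0, 3, 0], [0, 0, 3, 0], [0, 0, 3, 0], [0, 0, 3, 0], [0, 0, 3, 0]]])

```text
clock: 3.15
eef_pos: [0.485, 0.0323, 0.1118]
tool_rot: [0.788, -0.616, 0.001, -0.001]
ft_force: [-0.5, 0.3, -0.3]
grip_width: -0.0001
```

Run:
```python
from geo import *
delta([*L[:2],.0885],yv)
```

```text
shift [-3.3 -0.1 23.3] turn 0.07019787973214875 pos [0.485  0.0323 0.1118] F [-0.5  0.3 -0.3] w -0.0001 clk 3.15 q [ 0.07  0.28 -0.21  1.07  0.    2.96]
```

Run:
```python
from geo import *
a=cam('top');b=cam('side')
w=np.hstack([cv2.resize(a['color'][200:330,270:410],(400,371),interpolation=cv2.INTER_CUBIC),cv2.resize(b['color'][180:310,270:430],(400,371),interpolation=cv2.INTER_CUBIC)])
cv2.imwrite('pics/p1.png',w[:,:,::-1]);print(telemetry.get_obs()['ft_force'],telemetry.get_obs()['eef_pos'])
```

```text
[ 0.0881 -1.0426  0.5662] [0.4847 0.0322 0.1116]
```

View pics/p1.png

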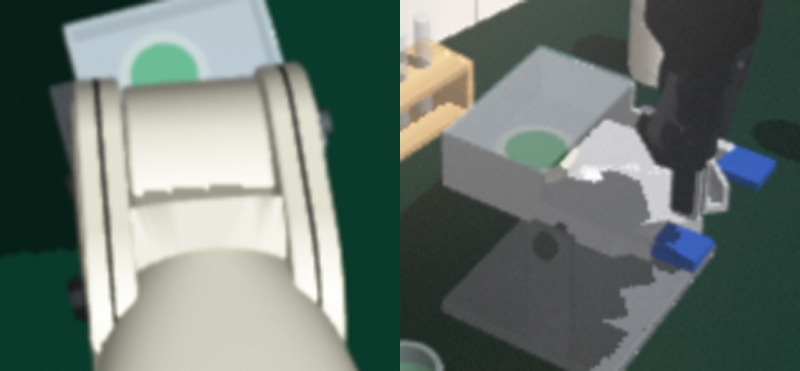

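Run:
```python
from geo import *
p=telemetry.get_obs()['eef_pos']
for dz in(0,-.017,-.03): 
    q=proj(s,p+[0,0,dz]);print(dz,(q-[270,180])*[2.5,2.854])
q=L;print('pad',(proj(s,q)-[270,180])*[2.5,2.854])
```

```text
0 [283.6518 235.0025]
-0.017 [281.9107 257.4141]
-0.03 [280.601  274.2736]
pad [280.5203 240.7275]
```

Run:
```python
from geo import *
a=cam('wrist');b=cam('side')
w=np.zeros((500,800,3),np.uint8)
w[:375,:500]=cv2.resize(a['color'],(500,375),interpolation=cv2.INTER_AREA)
w[:500,500:]=cv2.resize(b['color'][220:290,362:404],(300,500),interpolation=cv2.INTER_CUBIC)
cv2.imwrite('pics/p2.png',w[:,:,::-1])
p=telemetry.get_obs()['eef_pos']
for dz in(0,-.017): print(proj(a,p+[0,0,dz])*500/640)
print(proj(a,L)*500/640)
```

```text
[248.8373 235.5467]
[248.8987 222.6672]
[242.7476 232.732 ]
```

View pics/p2.png

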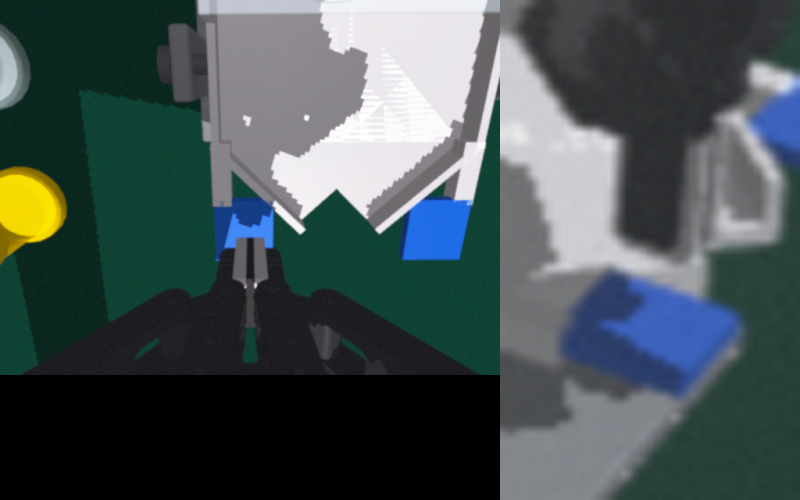

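Run:
```python
from geo import *
a=cam('wrist');print(tri(a,(320,303.5),s,(384,255.7)),telemetry.get_obs()['eef_pos'])
for z in(.0946,.1116,.125): print(z,proj(s,[.4847,.0322,z]),proj(a,[.4847,.0322,z]))
```

```text
(array([0.488 , 0.0309, 0.1225]), np.float64(0.003985385549777773)) [0.4852 0.0322 0.1122]
0.0946 [382.7496 270.161 ] [318.1056 285.5499]
0.1116 [383.4459 262.3081] [317.9916 301.936 ]
0.125 [384.004  256.0136] [317.8864 317.0688]
```

The wrist and side views show the fingertip still 10–15 mm above the pad, higher than the stated tip offset implies. I'll go down by force.

Call:
apply_moves(moves=[[[-1, 0, 2, 0], [-1, 0, 2, 0], [0, 0, 2, 0], [0, 0, 2, 0], [0, 0, 2, 0], [0, 0, 2, 0], [0, 0, 2, 0], [0, 0, 2, 0], [0, 0, 2, 0], [0, 0, 2, 0]]])

```text
clock: 4.4
eef_pos: [0.4853, 0.0343, 0.0911]
tool_rot: [0.788, -0.616, 0.001, -0.002]
ft_force: [-0.8, 0.3, 0.2]
grip_width: -0.0002
```

Run:
```python
from geo import *
delta([*L[:2],.0885],yv)
a=cam('wrist');b=cam('side');p=telemetry.get_obs()['eef_pos']
o=ray(a,320,240)[0];print('cam-eef',o-p)
```

```text
shift [-1.3  0.6  2.6] turn 0.06260769906086239 pos [0.4853 0.0343 0.0911] F [-0.8  0.3  0.2] w -0.0002 clk 4.4 q [ 0.07  0.3  -0.25  1.02  0.    2.97]
cam-eef [0.0792 0.0191 0.1633]
```

Run:
```python
from geo import *
b=cam('side');h=cv2.cvtColor(b['color'],cv2.COLOR_RGB2HSV);m=cv2.inRange(h,(105,120,60),(130,255,255));k=np.zeros_like(m);k[220:300,360:425]=255;m&=k
N,l,st_,c=cv2.connectedComponentsWithStats(m);print(st_[1:],c[1:])
print(proj(s,L))
a=cam('wrist')
w=np.zeros((500,800,3),np.uint8)
w[:375,:500]=cv2.resize(a['color'][160:400,160:480],(500,375),interpolation=cv2.INTER_AREA)
w[:500,500:]=cv2.resize(b['color'][220:290,362:404],(300,500),interpolation=cv2.INTER_CUBIC)
cv2.imwrite('pics/p3.png',w[:,:,::-1])
```

```text
[[398 231  23  16 227]
 [371 261  25  14 175]] [[408.5947 238.0749]
 [382.8343 267.96  ]]
[382.2081 264.3474]
```

View pics/p3.png

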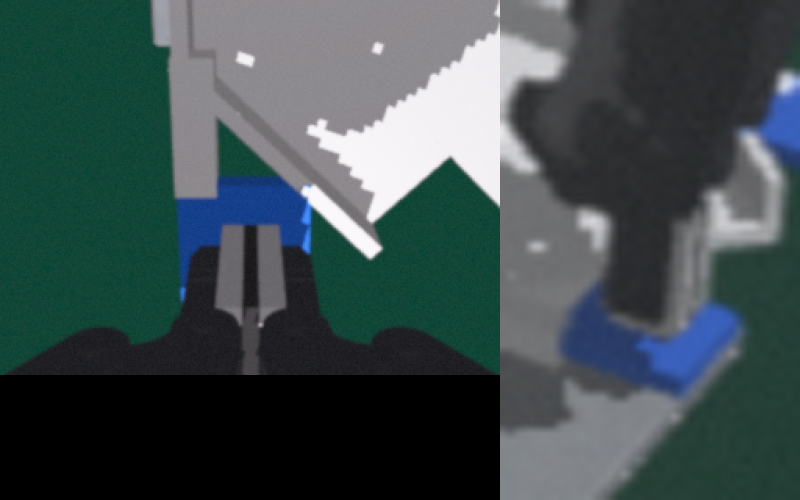

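The tip is now just above the pad centre, so its real height is about eef_z + 19 mm when shut. I'll keep pressing until contact shows as force.

Call:
apply_moves(moves=[[[-1, 0, 2, 0], [0, 0, 2, 0], [0, 0, 2, 0], [0, 0, 2, 0], [0, 0, 2, 0], [0, 0, 2, 0], [0, 0, 2, 0], [0, 0, 2, 0], [0, 0, 2, 0], [0, 0, 2, 0]]])

```text
clock: 5.6
eef_pos: [0.4847, 0.0349, 0.0798]
tool_rot: [0.788, -0.616, 0.004, -0.003]
ft_force: [-3.7, -0.8, 8.1]
grip_width: 0.0
```

```bash
cat > blue.py <<'E'
from geo import *
delta([*st(-.087,.053,.014)[:2],.0885],yv)
b=cam('side');h=cv2.cvtColor(b['color'],cv2.COLOR_RGB2HSV);m=cv2.inRange(h,(105,120,60),(130,255,255));k=np.zeros_like(m);k[220:320,360:425]=255;m&=k
N,l,q,c=cv2.connectedComponentsWithStats(m);print(q[1:],c[1:])
for th in(0,.1,.2,.3,.42): print(th,proj(b,st(-.087,-.053,.014,th)))
E
python3 blue.py
```

```text
shift [-0.7  0.1 -8.7] turn 0.046446305575813085 pos [0.4847 0.0349 0.0798] F [-3.7 -0.8  8.1] w 0.0 clk 5.6 q [ 0.07  0.31 -0.27  0.98 -0.    2.97]
[[398 236  22  16 230]
 [371 266  25  16 177]] [[408.3609 243.1739]
 [383.2316 273.6384]]
0 [408.1975 236.6014]
0.1 [408.2171 240.6491]
0.2 [407.8112 244.5434]
0.3 [406.9901 248.2436]
0.42 [405.4777 252.3755]
```

Contact is confirmed at 8 N. The tray has tilted about 0.12 rad and the disc should start to slide soon. Continuing gently.

Call:
apply_moves(moves=[[[0, 0, 3, 0], [0, 0, 3, 0], [0, 0, 3, 0], [0, 0, 3, 0], [0, 0, 3, 0], [0, 0, 3, 0], [0, 0, 3, 0], [0, 0, 2, 0], [0, 0, 2, 0], [0, 0, 2, 0]]])

```text
clock: 6.65
eef_pos: [0.4859, 0.0352, 0.0617]
tool_rot: [0.788, -0.616, 0.007, -0.006]
ft_force: [-2.4, -1.4, 6.2]
grip_width: -0.0002
```

```bash
python3 blue.py
```

```text
shift [ -0.7   0.9 -26.8] turn 0.06155639742291896 pos [0.4859 0.0352 0.0617] F [-2.4 -1.4  6.2] w -0.0002 clk 6.65 q [ 0.07  0.32 -0.3   0.93 -0.    2.97]
[[397 243  21  19 232]
 [370 274  23  17 186]] [[406.4655 251.5517]
 [381.1022 282.5806]]
0 [408.1975 236.6014]
0.1 [408.2171 240.6491]
0.2 [407.8112 244.5434]
0.3 [406.9901 248.2436]
0.42 [405.4777 252.3755]
```

Call:
apply_moves(moves=[[[0, 0, 2, 0], [0, 0, 2, 0], [0, 0, 2, 0], [0, 0, 2, 0], [0, 0, 2, 0], [0, 0, 2, 0], [0, 0, 2, 0], [0, 0, 2, 0], [0, 0, 2, 0], [0, 0, 1.5, 0]]])

```text
clock: 7.7
eef_pos: [0.4874, 0.0355, 0.0559]
tool_rot: [0.788, -0.616, 0.011, -0.009]
ft_force: [-4.1, 0.4, 8.9]
grip_width: -0.0001
```

```bash
python3 blue.py; python3 -c "
from h import *
print(Ro.from_quat(telemetry.get_obs()['tool_rot']).as_matrix().round(4))"
```

```text
shift [ -0.6   1.9 -32.6] turn 0.079325858640658 pos [0.4874 0.0355 0.0559] F [-4.1  0.4  8.9] w -0.0001 clk 7.7 q [ 0.07  0.33 -0.32  0.9  -0.    2.97]
[[397 245  19  19 228]
 [369 276  23  18 180]] [[405.4079 253.9254]
 [379.9667 285.1556]]
0 [408.1975 236.6014]
0.1 [408.2171 240.6491]
0.2 [407.8112 244.5434]
0.3 [406.9901 248.2436]
0.42 [405.4777 252.3755]
[[ 2.413e-01 -9.700e-01  2.870e-02]
 [-9.704e-01 -2.414e-01  2.000e-04]
 [ 6.800e-03 -2.790e-02 -9.996e-01]]
```

Call:
apply_moves(moves=[[[0, 0, 4, 0], [0, 0, 4, 0], [0, 0, 4, 0], [0, 0, 4, 0], [0, 0, 4, 0], [0, 0, 4, 0], [0, 0, 4, 0], [0, 0, 4, 0], [0, 0, 4, 0], [0, 0, 4, 0]]])

```text
clock: 8.75
eef_pos: [0.488, 0.0355, 0.0553]
tool_rot: [0.788, -0.616, 0.02, -0.016]
ft_force: [-13.1, -1.6, 32.1]
grip_width: -0.0002
```

```bash
python3 blue.py; python3 -c "
from h import *
c=cam('top');b=cam('side');w=np.hstack([cv2.resize(c['color'][180:330,270:410],(400,428)),cv2.resize(b['color'][190:310,270:430],(400,300)).repeat(1,0) if 0 else cv2.resize(b['color'][160:331,270:430],(400,428))])
cv2.imwrite('pics/p4.png',w[:,:,::-1])"
```

```text
shift [ -0.6   1.8 -33.4] turn 0.10656260257067629 pos [0.488  0.0355 0.0553] F [-13.1  -1.6  32.1] w -0.0002 clk 8.75 q [ 0.07  0.31 -0.34  0.87 -0.    2.97]
[[397 245  19  20 224]
 [369 276  23  18 178]] [[405.5804 254.0982]
 [380.2079 285.3146]]
0 [408.1975 236.6014]
0.1 [408.2171 240.6491]
0.2 [407.8112 244.5434]
0.3 [406.9901 248.2436]
0.42 [405.4777 252.3755]
```

View pics/p4.png

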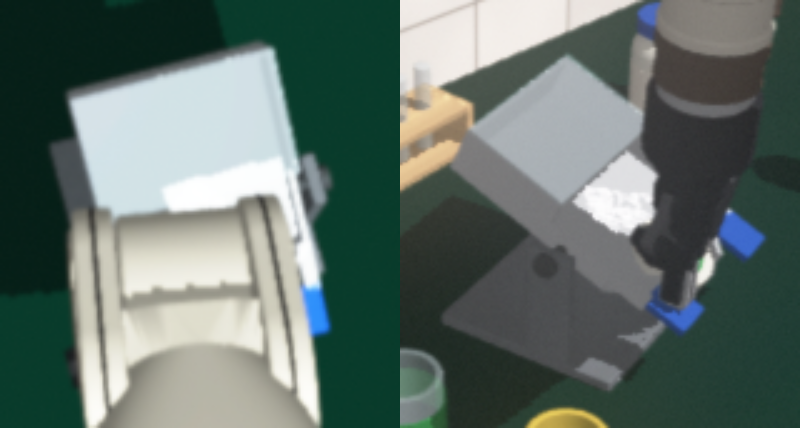

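The tray is at its stop and the disc is in the spout; its edge shows at about (708,265) in the side crop. The tool can't be tilted to match the floor. I'll back off and check the disc, then swing the friction hinge level again by pressing lightly on the rear, so the disc can be gripped flat.

Call:
apply_moves(moves=[[[0, 0, -3, 0], [0, 0, -5, 0], [0, 0, -10, 0], [0, 0, -15, 0], [0, 5, -20, 0], [10, 10, -25, 0], [20, 10, -25, 0], [20, 0, -20, 0], [10, 0, -5, 0], [0, 0, 0, 0]]])

```text
clock: 9.9
eef_pos: [0.4711, -0.0299, 0.1895]
tool_rot: [0.788, -0.615, 0.019, -0.016]
ft_force: [-0.3, -0.1, 0.2]
grip_width: -0.0
```

```bash
python3 blue.py
python3 - <<'E'
from geo import *
a=cam('wrist','w5.png')
print('corner',proj(a,st(-.06,0,.006,.42)),'front',proj(a,st(-.092,0,.006,.42)),'rear',proj(a,st(-.028,0,.006,.42)))
delta([*st(.067,0,0)[:2],.165],yv)
E
```

```text
shift [-61.4 -23.8 101.6] turn 0.2511967250119653 pos [ 0.4711 -0.0299  0.1895] F [-0.3 -0.1  0.2] w -0.0 clk 9.9 q [-0.07  0.16 -0.16  1.2   0.01  2.83]
[[395 245  21  19 233]
 [369 272  23  22 283]] [[405.0515 253.7725]
 [379.5371 282.3428]]
0 [408.1975 236.6014]
0.1 [408.2171 240.6491]
0.2 [407.8112 244.5434]
0.3 [406.9901 248.2436]
0.42 [405.4777 252.3755]
corner [306.5893 147.5263] front [307.1373 189.2493] rear [305.9528  99.0505]
shift [  -5.4 -182.    31.8] turn 0.33043205812359133 pos [ 0.4702 -0.0289  0.1882] F [-0.6  0.4  0.1] w -0.0002 clk 10.0 q [-0.07  0.16 -0.17  1.2   0.01  2.83]
```

View pics/w5.png

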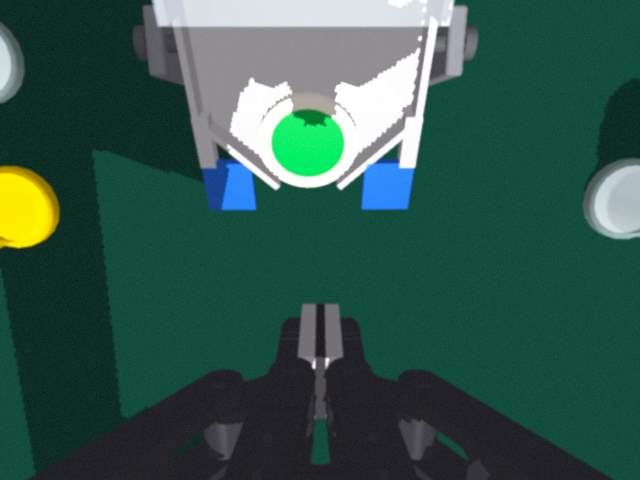

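The wrist view shows the disc resting against both V walls, centre about (308,141), against (307,147) predicted. Now moving above the rear end of the hood.

Call:
apply_moves(moves=[[[0, -20, 0, 0], [-1, -25, 0, 0], [-1, -30, 0, 0], [-1, -30, 0, 0], [-1, -30, 0, 0], [-1, -22, 0, 0], [0, -10, 2, 0], [0, -4, 4, 0], [0, 0, 4, 0], [0, 0, 2, 0]]])

```text
clock: 11.0
eef_pos: [0.6302, 0.0299, 0.1633]
tool_rot: [0.792, -0.61, 0.005, -0.007]
ft_force: [-1.2, -0.3, 0.2]
grip_width: 0.0001
```

Run:
```python
from geo import *
delta([*st(.067,0,0)[:2],.1475],yv)
```

```text
shift [ 12.7 -13.4  16. ] turn 0.8724775008627148 pos [0.6302 0.0299 0.1633] F [-1.2 -0.3  0.2] w 0.0001 clk 11.0 q [0.05 0.51 0.28 1.32 0.   2.93]
```

Call:
apply_moves(moves=[[[5, -5, 0, 0.5], [4, -5, 0, 0.3], [3, -3, 0, 0], [0, 0, 3, 0], [0, 0, 3, 0], [0, 0, 3, 0], [0, 0, 3, 0], [0, 0, 3, 0], [0, 0, 3, 0], [0, 0, 2, 0]]])

```text
clock: 12.0
eef_pos: [0.6471, 0.0198, 0.1451]
tool_rot: [0.787, -0.617, 0.006, -0.008]
ft_force: [-0.4, -0.3, 5.4]
grip_width: -0.0001
```

```bash
sed -i 's/^delta.*/delta([*st(.09,0,0)[:2],.114],yv)/' blue.py; python3 blue.py
```

```text
shift [ -1.4 -22.1  31.6] turn -0.0953977956505696 pos [0.6471 0.0198 0.1451] F [-0.4 -0.3  5.4] w -0.0001 clk 12.0 q [0.03 0.55 0.29 1.29 0.   2.93]
[[396 244  21  19 233]
 [370 271  23  22 283]] [[405.7725 252.6052]
 [380.1873 281.1307]]
0 [408.1975 236.6014]
0.1 [408.2171 240.6491]
0.2 [407.8112 244.5434]
0.3 [406.9901 248.2436]
0.42 [405.4777 252.3755]
```

Contact is at the expected height (5 N) and the tray is returning. I'll follow the arc down slowly.

Call:
apply_moves(moves=[[[0, -1.5, 3, 0], [0, -1.5, 3, 0], [0, -1.5, 3, 0], [0, -1.5, 3, 0], [0, -1.5, 3, 0], [0, -1.5, 3, 0], [0, -1.5, 3, 0], [0, -1.5, 3, 0], [0, -1.5, 3, 0], [0, -1.5, 3, 0]]])

```text
clock: 13.05
eef_pos: [0.6661, 0.0247, 0.1159]
tool_rot: [0.787, -0.617, 0.009, -0.011]
ft_force: [-0.3, -0.2, 3.6]
grip_width: 0.0001
```

```bash
python3 blue.py
```

```text
shift [-1.2 -3.2  1.9] turn -0.051445335768448786 pos [0.6661 0.0247 0.1159] F [-0.3 -0.2  3.6] w 0.0001 clk 13.05 q [0.03 0.6  0.3  1.24 0.01 2.93]
[[397 232  24  16 234]
 [371 260  24  17 266]] [[408.4487 239.4402]
 [382.5113 267.5865]]
0 [408.1975 236.6014]
0.1 [408.2171 240.6491]
0.2 [407.8112 244.5434]
0.3 [406.9901 248.2436]
0.42 [405.4777 252.3755]
```

Call:
apply_moves(moves=[[[0, -1, 2, 0], [0, -0.5, 2, 0], [0, 0, 2, 0], [0, 0, 1.5, 0], [0, 0, 1, 0], [0, 0, -4, 0], [0, 0, -10, 0], [0, 0, -20, 0], [0, 5, -25, 0], [0, 10, -25, 0]]])

```text
clock: 14.1
eef_pos: [0.6447, 0.0205, 0.1904]
tool_rot: [0.787, -0.617, 0.002, -0.005]
ft_force: [0.9, -0.2, 1.4]
grip_width: 0.0003
```

```bash
sed -i 's/^delta.*/delta([*st(-.060,0,0)[:2],.15],xv)/' blue.py; python3 blue.py
```

```text
shift [  0.1 125.4  39.1] turn 89.94287363380505 pos [0.6447 0.0205 0.1904] F [ 0.9 -0.2  1.4] w 0.0003 clk 14.1 q [0.03 0.54 0.39 1.41 0.   2.93]
[[397 231  24  16 225]
 [370 259  26  16 265]] [[408.6178 238.0711]
 [382.283  266.0868]]
0 [408.1975 236.6014]
0.1 [408.2171 240.6491]
0.2 [407.8112 244.5434]
0.3 [406.9901 248.2436]
0.42 [405.4777 252.3755]
```

The tray is level again (pad back to row 238.07). Backing over the spout, turning the jaws along the tray, and opening to about 72 mm.

Call:
apply_moves(moves=[[[0, 25, 0, 0], [0, 35, 0, 0], [0, 35, 0, 0], [0, 15, 0, 0], [0, 0, 0, -8.5], [0, 0, 0, -8.5], [0, 0, 0, -8.5], [0, 0, 0, -8.5], [0, 0, 0, -8.5], [0, 0, 0, -8.5]]], hand=0.7)

```text
clock: 15.15
eef_pos: [0.5312, -0.0082, 0.1928]
tool_rot: [0.978, -0.211, 0.004, -0.003]
ft_force: [0.4, 0.1, -0.4]
grip_width: 0.0731
```

Call:
apply_moves(moves=[[[0, 0, 0, -8.5], [0, 0, 0, -8.5], [0, 0, 0, -8.5], [0, 0, 0, -8.5], [0, 0, 0, -4], [0, 0, 0, 0], [0, 0, 0, 0], [0, 0, 0, 0], [0, 0, 0, 0], [0, 0, 0, 0]]])

```text
clock: 16.15
eef_pos: [0.5285, -0.0086, 0.1899]
tool_rot: [0.992, 0.122, 0.0, -0.001]
ft_force: [0.0, 0.7, -0.2]
grip_width: 0.0724
```

Run:
```python
from geo import *
delta([*st(-.060,0,0)[:2],.12],xv)
a=cam('wrist','w6.png')
print(Ro.from_quat(telemetry.get_obs()['tool_rot']).as_matrix().round(4)[:,2])
for x in(-.06,-.092,-.028): print(proj(a,st(x,0,.006)))
```

```text
shift [-5.3 -0.3 69.9] turn 0.161038149753864 pos [ 0.5285 -0.0086  0.1899] F [ 0.   0.7 -0.2] w 0.0724 clk 16.15 q [-0.02  0.31  0.04  1.3   0.    1.31]
[-0.0001  0.0029 -1.    ]
[311.0074 235.1236]
[260.1215 235.0285]
[361.8732 235.2186]
```

View pics/w6.png

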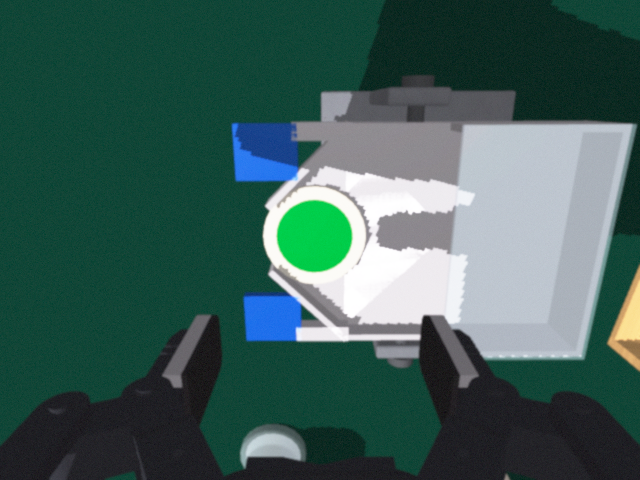

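The wrist view shows the tray level and the disc seated against both walls, green centre (315,236), against (311,235) predicted. The jaws straddle its front and rear edges. Going down with a 76 mm opening, 2 mm towards the hood.

Call:
apply_moves(moves=[[[-1, 0, 0, 0], [-1, 0, 10, 0], [0, 0, 15, 0], [0, 0, 15, 0], [0, 0, 15, 0], [0, 0, 15, 0], [0, 0, 10, 0], [0, 0, 6, 0], [0, 0, 3, 0], [0, 0, 0, 0]]], hand=0.8)

```text
clock: 17.2
eef_pos: [0.5252, -0.009, 0.0944]
tool_rot: [0.993, 0.122, -0.0, -0.001]
ft_force: [0.6, -0.5, 0.4]
grip_width: 0.0771
```

Run:
```python
from geo import *
delta([*st(-.057,0,0)[:2],.0675],xv)
```

```text
shift [ 1.1  0.  26.9] turn 0.1048990045964473 pos [ 0.5252 -0.009   0.0944] F [ 0.6 -0.5  0.4] w 0.0771 clk 17.2 q [-0.02  0.37 -0.13  1.07  0.    1.31]
```

Call:
apply_moves(moves=[[[1, 0, 3, 0], [0, 0, 3, 0], [0, 0, 2, 0], [0, 0, 2, 0], [0, 0, 2, 0], [0, 0, 1.5, 0], [0, 0, 1.5, 0], [0, 0, 1, 0], [0, 0, 1, 0], [0, 0, 0, 0]]])

```text
clock: 18.2
eef_pos: [0.5282, -0.0087, 0.0781]
tool_rot: [0.993, 0.122, 0.002, -0.001]
ft_force: [0.4, 0.3, 0.6]
grip_width: 0.077
```

Run:
```python
from geo import *
delta([*st(-.057,0,0)[:2],.0675],xv)
a=cam('wrist');b=cam('side')
w=np.hstack([cv2.resize(a['color'][130:430,120:520],(440,330)),cv2.resize(b['color'][200:290,320:418],(360,330),interpolation=cv2.INTER_CUBIC)])
cv2.imwrite('pics/p7.png',w[:,:,::-1])
```

```text
shift [-1.9 -0.5 10.6] turn 0.10687063131580032 pos [ 0.5282 -0.0087  0.0781] F [0.4 0.3 0.6] w 0.077 clk 18.2 q [-0.02  0.39 -0.15  1.03  0.    1.31]
```

View pics/p7.png

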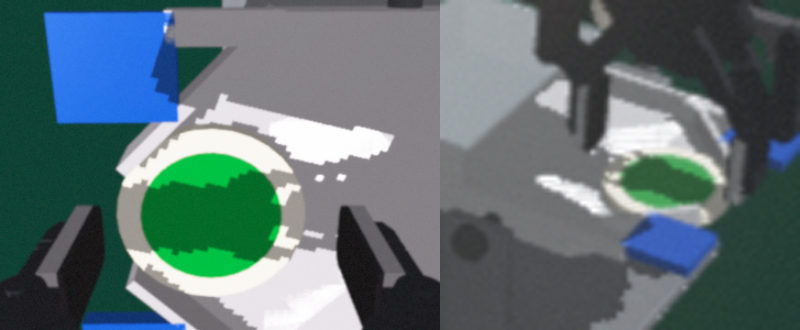

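The jaws straddle the disc, with the tips still a few mm above the floor (front jaw at 103, rear jaw at 337, disc 117–305 in the crop). Feeling for the floor.

Call:
apply_moves(moves=[[[-1, 0, 1.5, 0], [0, 0, 1.5, 0], [0, 0, 1.5, 0], [0, 0, 1.5, 0], [0, 0, 1.5, 0], [0, 0, 1, 0], [0, 0, 1, 0], [0, 0, 1, 0], [0, 0, 1, 0], [0, 0, 1, 0]]])

```text
clock: 19.3
eef_pos: [0.5276, -0.0089, 0.0657]
tool_rot: [0.993, 0.122, 0.003, -0.001]
ft_force: [-4.6, 0.1, 10.4]
grip_width: 0.0771
```

The tips touched the floor at TCP z ≈ 0.067, as predicted. Raising about 6 mm to allow for the pads' forward swing, then closing.

Call:
apply_moves(moves=[[[0, 0, -2, 0], [0, 0, -2, 0], [0, 0, -1.5, 0], [0, 0, -0.5, 0], [0, 0, 0, 0], [0, 0, 0, 0], [0, 0, 0, 0], [0, 0, 0, 0], [0, 0, 0, 0], [0, 0, 0, 0]]])

```text
clock: 20.3
eef_pos: [0.5276, -0.009, 0.0719]
tool_rot: [0.993, 0.122, 0.003, -0.001]
ft_force: [-0.1, 0.1, 0.7]
grip_width: 0.0767
```

```bash
sed -i 's/^delta.*/delta([*st(-.057,0,0)[:2],.0720],xv)/' blue.py; python3 blue.py
```

```text
shift [-1.2 -0.6 -0.1] turn 0.10788076803169133 pos [ 0.5276 -0.009   0.0719] F [-0.1  0.1  0.7] w 0.0767 clk 20.3 q [-0.02  0.39 -0.16  1.01  0.    1.31]
[[397 236   4   4   8]
 [410 238  10   9  36]
 [371 259  25  16 264]] [[398.5    237.625 ]
 [413.75   242.1111]
 [382.5379 266.2045]]
0 [408.1975 236.6014]
0.1 [408.2171 240.6491]
0.2 [407.8112 244.5434]
0.3 [406.9901 248.2436]
0.42 [405.4777 252.3755]
```

Everything is in place and the tray is level. Closing.

Call:
apply_moves(moves=[[[-1, 0, 0, 0], [0, 0, 0, 0], [0, 0, 0, 0], [0, 0, 0, 0], [0, 0, 0, 0], [0, 0, 0, 0], [0, 0, 0, 0], [0, 0, 0, 0], [0, 0, 0, 0], [0, 0, 0, 0]]], hand=-1)

```text
clock: 21.35
eef_pos: [0.5269, -0.0092, 0.0723]
tool_rot: [0.993, 0.122, 0.003, -0.001]
ft_force: [0.7, 0.3, 0.8]
grip_width: 0.0604
```

```bash
cat > disc.py <<'E'
from geo import *
import sys
a=cam('wrist');m=cv2.inRange(cv2.cvtColor(a['color'],cv2.COLOR_RGB2HSV),(55,180,70),(75,255,255))
cs_,_=cv2.findContours(m,0,2);c=max(cs_,key=cv2.contourArea);print('green',cv2.fitEllipse(c),cv2.boundingRect(c),cv2.contourArea(c))
if len(sys.argv)>1: cv2.imwrite('pics/'+sys.argv[1],a['color'][:,:,::-1])
o=telemetry.get_obs();print(o['eef_pos'],o['ft_force'],o['grip_width'],Ro.from_quat(o['tool_rot']).as_matrix()[:,2])
E
python3 disc.py g1.png; python3 blue.py|head -5
```

```text
green ((319.9264221191406, 332.7353820800781), (113.35401153564453, 129.05284118652344), 89.84021759033203) (255, 276, 130, 115) 11479.5
[ 0.5269 -0.0092  0.0723] [-0.4195 -0.0926  0.04  ] 0.06020946104691974 [ 0.006   0.0028 -1.    ]
shift [-0.5 -0.7  0.3] turn 0.11247899133253725 pos [ 0.5269 -0.0092  0.0723] F [-0.4 -0.1  0. ] w 0.0602 clk 21.4 q [-0.02  0.39 -0.17  1.01  0.    1.31]
[[406 235  15  12  74]
 [371 259  25  16 265]] [[413.6351 241.2297]
 [382.5132 266.3811]]
0 [408.1975 236.6014]
```

The disc is centred between the fingers, and its ellipse has the same shape as when it lay flat. Lifting gently.

Call:
apply_moves(moves=[[[0, 0, -2, 0], [0, 0, -3, 0], [0, 0, -5, 0], [0, 0, -8, 0], [0, 0, -10, 0], [0, 0, -12, 0], [0, 0, -15, 0], [0, 0, -15, 0], [0, 0, -12, 0], [0, 0, -5, 0]]])

```text
clock: 22.45
eef_pos: [0.5261, -0.0095, 0.1669]
tool_rot: [0.993, 0.122, 0.003, -0.001]
ft_force: [0.5, 0.2, -0.5]
grip_width: 0.0603
```

```bash
python3 disc.py g2.png
python3 - <<'E'
from geo import *
b=cam('side','s2.png')
t2=cam('top');print(tri(t,(213,283.7),s,(270.6,310)))
delta([.5235,.2525,.16])
E
```

```text
green ((319.9471740722656, 332.7319030761719), (113.28707122802734, 129.16799926757812), 89.85661315917969) (255, 276, 131, 115) 11486.0
[ 0.5265 -0.0095  0.1674] [0.7898 0.2709 0.4232] 0.0605152346368769 [ 0.0077  0.0027 -1.    ]
(array([0.5241, 0.2534, 0.1076]), np.float64(0.0004056088134680194))
shift [  61.5 -254.6    5.9] turn None pos [ 0.5254 -0.0095  0.1652] F [ 0.6 -0.  -0.7] w 0.0605 clk 22.6 q [-0.02  0.31 -0.02  1.23  0.    1.31]
```

The disc is firmly held and flat: the ellipse is unchanged after lifting. Moving over the green jar.

Call:
apply_moves(moves=[[[3, -12, 0, 0], [6, -24, 0, 0], [8, -33, 0, 0], [8, -34, 0, 0], [8, -34, 0, 0], [8, -34, 0, 0], [8, -33, 0, 0], [5, -20, 0, 0], [2, -8, 0, 0], [0, 0, 0, 0]]])

```text
clock: 23.6
eef_pos: [0.5165, 0.2432, 0.1563]
tool_rot: [0.993, 0.122, -0.006, -0.001]
ft_force: [0.1, -0.6, -0.2]
grip_width: 0.0603
```

```bash
python3 disc.py
python3 - <<'E'
from geo import *
delta([.5235,.2525,.13])
E
```

```text
green ((319.9802551269531, 332.73291015625), (113.20478057861328, 129.03309631347656), 89.66780090332031) (255, 276, 130, 114) 11461.5
[0.5165 0.2425 0.1562] [ 0.718   0.3657 -0.5462] 0.0604512996137506 [-0.0125  0.0004 -0.9999]
shift [ 9.6 -7.9 26.1] turn None pos [0.5165 0.2425 0.1562] F [ 0.7  0.4 -0.5] w 0.0605 clk 23.65 q [0.44 0.42 0.11 1.27 0.01 1.76]
```

Call:
apply_moves(moves=[[[4, -3, 0, 0], [3, -2, 4, 0], [2, -2, 6, 0], [1, -1, 8, 0], [0, 0, 8, 0], [0, 0, 8, 0], [0, 0, 8, 0], [0, 0, 5, 0], [0, 0, 2, 0], [0, 0, 0, 0]]])

```text
clock: 24.65
eef_pos: [0.5238, 0.2479, 0.1011]
tool_rot: [0.993, 0.118, -0.008, 0.0]
ft_force: [0.1, 0.1, 0.4]
grip_width: 0.0605
```

Run:
```python
from geo import *
delta([.5235,.2525,.0873])
p=telemetry.get_obs()['eef_pos']
b=cam('side');a=cam('top')
c=p+[0,0,.0227]
print('pred disc bottom centre side',proj(b,c),'edges',[proj(b,c+.032*np.array([np.cos(q),np.sin(q),0])) for q in(np.radians(43),np.radians(223))],'jar',proj(b,[.5235,.2525,.11]))
w=np.hstack([cv2.resize(b['color'][260:385,220:320],(480,600),interpolation=cv2.INTER_CUBIC),np.vstack([cv2.resize(a['color'][240:330,170:260],(320,320),interpolation=cv2.INTER_CUBIC),np.zeros((280,320,3),np.uint8)])])
cv2.imwrite('pics/p8.png',w[:,:,::-1])
```

```text
shift [ 1.  -4.5 13.8] turn None pos [0.5238 0.2479 0.1011] F [0.1 0.1 0.4] w 0.0605 clk 24.65 q [0.44 0.48 0.05 1.16 0.   1.77]
pred disc bottom centre side [272.9781 300.3957] edges [array([252.3636, 299.4617]), array([293.6287, 301.3313])] jar [271.0996 308.7035]
```

View pics/p8.png

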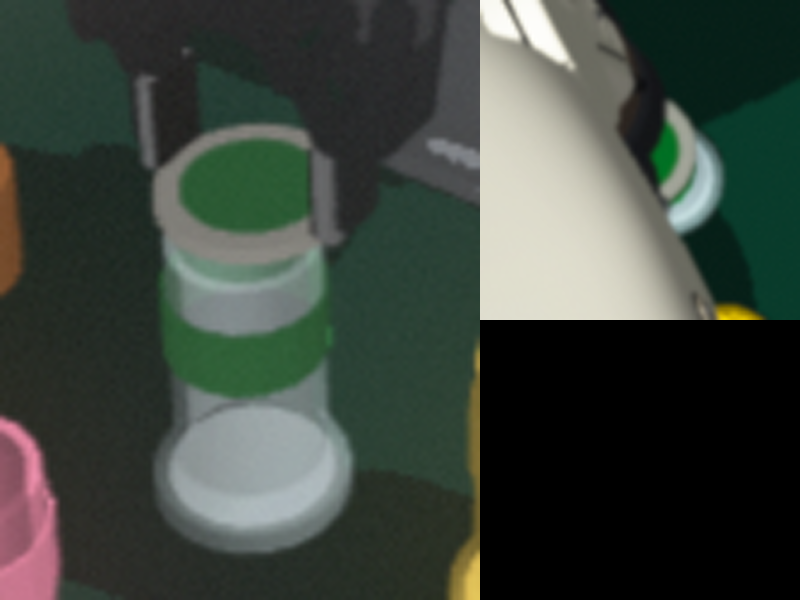

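The side crop shows the disc flat in the jaws (centre about 252) above the green jar (rim axis about 244). That matches the computed correction of about 4.5 mm in +y. Applying it and lowering.

Call:
apply_moves(moves=[[[0.5, -2, 0, 0], [0.5, -2, 0, 0], [0, -1, 2, 0], [0, 0, 2, 0], [0, 0, 2, 0], [0, 0, 2, 0], [0, 0, 2, 0], [0, 0, 1, 0], [0, 0, 0, 0], [0, 0, 0, 0]]])

```text
clock: 25.75
eef_pos: [0.5246, 0.2542, 0.0911]
tool_rot: [0.993, 0.118, -0.006, -0.0]
ft_force: [0.2, -0.6, -0.3]
grip_width: 0.0606
```

Run:
```python
from geo import *
delta([.5235,.2525,.0873])
```

```text
shift [-1.4  1.4  3.8] turn None pos [0.5246 0.2542 0.0911] F [ 0.2 -0.6 -0.3] w 0.0606 clk 25.75 q [0.45 0.49 0.04 1.14 0.   1.78]
```

Call:
apply_moves(moves=[[[-0.7, 0.9, 0, 0], [0, 0, 1, 0], [0, 0, 1, 0], [0, 0, 0.7, 0], [0, 0, 0.7, 0], [0, 0, 0.5, 0], [0, 0, 0.5, 0], [0, 0, 0.3, 0], [0, 0, 0, 0], [0, 0, 0, 0]]])

```text
clock: 26.75
eef_pos: [0.5249, 0.2533, 0.0879]
tool_rot: [0.993, 0.118, -0.005, -0.001]
ft_force: [0.4, -0.4, 1.8]
grip_width: 0.0608
```

Call:
apply_moves(moves=[[[0, 0, 0.5, 0], [0, 0, 0.5, 0], [0, 0, 0.5, 0], [0, 0, 0.5, 0], [0, 0, 0.4, 0], [0, 0, 0, 0], [0, 0, 0, 0], [0, 0, 0, 0], [0, 0, 0, 0], [0, 0, 0, 0]]])

```text
clock: 27.75
eef_pos: [0.5259, 0.2538, 0.0878]
tool_rot: [0.993, 0.118, -0.003, -0.001]
ft_force: [-0.5, -0.2, 3.3]
grip_width: 0.0608
```

```bash
python3 disc.py
```

```text
green ((319.9117736816406, 332.7841491699219), (113.3955078125, 129.0114288330078), 89.79312896728516) (255, 276, 130, 115) 11481.0
[0.5259 0.2538 0.0877] [-0.0764 -1.1921  2.7109] 0.06019212632063981 [-0.0066  0.0019 -1.    ]
```

The disc is seated with 3 N. A small correction (2 mm in x), then touch down again.

Call:
apply_moves(moves=[[[0, 0, -1.5, 0], [0, 0, -1, 0], [-1, 0, 0, 0], [-1, 0, 0, 0], [0, 0, 0, 0], [0, 0, 1, 0], [0, 0, 1, 0], [0, 0, 0.5, 0], [0, 0, 0.5, 0], [0, 0, 0, 0]]])

```text
clock: 28.8
eef_pos: [0.5241, 0.2534, 0.0878]
tool_rot: [0.993, 0.118, -0.003, -0.001]
ft_force: [0.6, -0.1, 1.2]
grip_width: 0.0602
```

Call:
apply_moves(moves=[[[0, 0, 0.4, 0], [0, 0, 0, 0], [0, 0, 0, 0], [0, 0, 0, 0], [0, 0, 0, 0], [0, 0, 0, 0], [0, 0, 0, 0], [0, 0, 0, 0], [0, 0, 0, 0], [0, 0, 0, 0]]], hand=0.85)

```text
clock: 29.8
eef_pos: [0.5235, 0.2532, 0.0857]
tool_rot: [0.993, 0.118, -0.004, -0.001]
ft_force: [-0.5, 1.2, -0.4]
grip_width: 0.079
```

```bash
python3 disc.py
```

```text
green ((321.5871276855469, 335.1930847167969), (114.63785552978516, 130.61619567871094), 90.66162872314453) (256, 278, 132, 116) 11749.5
[0.5236 0.2532 0.0858] [ 0.7239 -0.4583 -0.5683] 0.0793154227741535 [-0.0077  0.0013 -1.    ]
```

The disc is released and lies still: its ellipse is centred and keeps its flat shape. Retreating straight up.

Call:
apply_moves(moves=[[[0, 0, -2, 0], [0, 0, -4, 0], [0, 0, -6, 0], [0, 0, -10, 0], [0, 0, -15, 0], [0, 0, -20, 0], [0, 0, -20, 0], [0, 0, -20, 0], [0, 0, -20, 0], [0, 0, -10, 0]]])

```text
clock: 30.85
eef_pos: [0.5241, 0.2528, 0.2222]
tool_rot: [0.993, 0.118, -0.003, -0.001]
ft_force: [0.0, 0.2, -0.5]
grip_width: 0.0787
```

Call:
apply_moves(moves=[[[-10, 10, 0, 0], [-20, 20, 0, 0], [-25, 25, 0, 0], [-25, 25, 0, 0], [-25, 25, 0, 0], [-25, 25, 0, 0], [-25, 25, 0, 0], [-20, 20, 0, 0], [-5, 5, 0, 0], [0, 0, 0, 0]]])

```text
clock: 31.85
eef_pos: [0.388, 0.03, 0.2261]
tool_rot: [0.993, 0.119, 0.002, -0.002]
ft_force: [0.2, 0.9, -0.3]
grip_width: 0.0788
```

Run:
```python
from geo import *
np.set_printoptions(precision=4,suppress=True)
t2=cam('top','tf.png');s2=cam('side','sf.png')
def el(c,lo,hi,roi):
    x0,y0,x1,y1=roi;m=cv2.inRange(cv2.cvtColor(c['color'],cv2.COLOR_RGB2HSV),lo,hi)[y0:y1,x0:x1]
    k=max(cv2.findContours(m,0,1)[0],key=cv2.contourArea);e=cv2.fitEllipse(cv2.convexHull(k));return (e[0][0]+x0,e[0][1]+y0),e[1],e[2]
lo,hi=(55,100,60),(85,255,255)
a=el(t2,lo,hi,(190,255,250,310));b=el(s2,lo,hi,(240,285,305,320));print(a,b)
print('disc top tri',tri(t2,a[0],s2,b[0]),'onz',onz(t2,*a[0],.116),onz(s2,*b[0],.116))
# bench-side changes of jars: diff
for n,c,o in(('top',t2,t),('side',s2,s)):
    h=lambda im,l,u:cv2.moments(cv2.inRange(cv2.cvtColor(im,cv2.COLOR_RGB2HSV),l,u))
    for nm,l,u,r in(('orange',(3,120,120),(14,255,255),(440,240,510,300) if n=='top' else (435,185,480,250)),('reag',(105,120,60),(130,255,255),(430,140,490,200) if n=='top' else (350,150,400,190)),('drop',(0,150,80),(6,255,255),(195,195,235,235) if n=='top' else (190,260,230,330))):
        x0,y0,x1,y1=r;res=[]
        for im in(o['color'],c['color']):
            M=h(im[y0:y1,x0:x1].copy(),l,u);res+=[M['m10']/max(M['m00'],1)+x0,M['m01']/max(M['m00'],1)+y0]
        print(n,nm,np.round(res,1))
# green band in the side image vs before
for c in(s,s2):
    m=cv2.inRange(cv2.cvtColor(c['color'],cv2.COLOR_RGB2HSV),(55,110,50),(75,255,255));m[:326]=0;m[345:]=0;m[:,:245]=0;m[:,300:]=0
    y,x=np.nonzero(m);print('band',x.min(),x.max(),x.mean(),y.mean(),len(x))
delta([.4,.1,.2])
```

```text
((211.71870040893555, 283.20686531066895), (23.029762268066406, 23.98192024230957), 50.561180114746094) ((269.80078506469727, 306.593053817749), (18.840362548828125, 29.20110321044922), 85.4293212890625)
disc top tri (array([0.5241, 0.2545, 0.115 ]), np.float64(0.00024442321885976247)) onz [0.5241 0.2544 0.116 ] [0.5231 0.2551 0.116 ]
top orange [474.7 276.2 473.9 276. ]
top reag [464.4 167.3 464.4 167.3]
top drop [212.2 208.7 212.1 208.7]
side orange [456.5 210.5 454.5 210.7]
side reag [377.9 167.4 377.9 167.4]
side drop [207. 282. 207. 282.]
band 253 289 271.18509615384613 333.5889423076923 416
band 253 288 271.12655086848633 333.7468982630273 403
shift [ 27.3 -64.4  26.3] turn None pos [0.3888 0.0309 0.226 ] F [ 0.1 -0.2  0.5] w 0.079 clk 31.95 q [ 0.08  0.01 -0.22  1.33  0.    1.41]
```

```bash
python3 -c "
from workcell import workorder
print(workorder.job_done())"
```

```text
the job is handed in; nothing more can be done
None
```

The green-faced disc is lying on the mouth of the green-banded jar, and I handed the job in at about 32 s of the 51 s allowed.

**What I did**
- I pressed the left thumb pad down to the tray's stop, and the disc slid into the open corner of the spout by itself.
- This interface can't tilt the tool to match the sloping tray. So I swung the tray back level with a light press (about 5 N) on the rear of the hood.
- I then gripped the disc front to rear, carried it over, set it down with 1–3 N, released it and backed away.

**Last checks**
- **Position:** the disc's top measured (0.524, 0.2545, 0.115), against a jar mouth at (0.524, 0.253) and an expected height of 0.116. It is about 1 mm off centre.
- **Flatness:** its outline kept the same flat shape after release. I judged this and the final position from measured numbers only, because the 12 picture views were used up.
- **Other objects:** the green band, white bottle and dropper bottle had not moved in the images. The orange band's centroid shifted by 1–2 pixels; nothing went near that jar, so I put it down to the arm's changing shadow.

**What disagreed or went less well**
- **Fingertips:** shut, they sat about 18 mm behind the tool point, not 17 mm ahead as stated, so I found every contact height by force.
- **Grip width:** it read 60 mm on the 64 mm disc, though the disc stayed flat and held.
- **Pad press:** the force peaked at about 32 N at the stop, more than I intended for a gentle press.

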